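Rake ceramic tumbling pieces into an even layer on a drying tray

ROBOT

A 6-joint arm with a two-finger parallel gripper is mounted at the origin on a cart in front of the work surface, level with it; the furniture and walls round the work are solid. World frame = base frame: x ahead of the robot, y to its left, z up, the work surface at z = 0. Lengths are in m, angles in rad, forces in N, time in s.
With the tool pointing down it reaches from about 0.225 to 0.875 m from the base axis. Payload 3.4 kg.
Tool frame: the origin (TCP) lies at the very end of the fingers, on their centre line; the grasp point (between the pads) lies 19 mm behind it; x points along the fingers, y is the direction in which the jaws open and shut, and the axes are right-handed (so a half turn about x gives the same grasp; the last joint's range is limited). The gripper opens to 85 mm and grips with 20 to 120 N. Pads are 22 mm wide; open, the fingers measure 114 mm over their backs; the gripper's body (76 mm by 85 mm) begins 54 mm behind the grasp point. The pads swing forward as they close: fully open they stand 13 mm farther back than shut.
Start: joints at [1.048, 0.276, 1.505, -0, 1.361, -0.121], TCP at [0.225, 0.529, 0.231] pointing down, gripper open.
Joint ranges: [-2.89, 2.89], [-0.75, 2.08], [0.22, 2.7], [-1.18, 4.32], [0.11, 2.71], [-2.7, 2.7]. Speed limits (rad/s): [2.57, 2.57, 3.14, 3.14, 3.14, 3.14].

INTERFACE

Orientations are given as a unit quaternion [w, x, y, z].
In Python, from rig import manip gives the robot as it stands. The module is installed in compiled form; this text tells all that it offers.
- The arm moves only by the tool play_rows, never from a script. Its argument "plan" is a list that holds one entry, the list of rows, each a list of 5 numbers: the closure, from 0 (fully open) to 1 (shut), then the shift along the tool's x, y, z in m, then the turn about the tool's x in degrees. A call has 1 to 12 rows; each row is the pose to reach, as a shift and turn from the pose measured when the call began, along the tool's axes at that moment; what a row does not reach only later rows make up. A row lasts 1/10 s, in which the tool goes at most 50 mm and 8.59 degrees, less where a joint would pass 70% of its speed; a pose out of reach is approached as far as the arm can. A call with a gripper value outside its range is refused whole. The fingers move at their own pace and stop on an object; "grip_force" is the grip in N (left out, the last holds). Time passes only in rows, so rows that repeat a pose let the fingers close. It gives the time, the measured TCP pose, the force and the opening at its end, in the units of the state.
- manip.get_state(): the state, without advancing time (a new reading comes with each control period).
- manip.get_image(name): name is "scene" or "top" or "wrist"; returns (picture, depth): 420x560x3 uint8, red, green, blue; 420x560 float32, m along the optical axis (not along the pixel's ray), 0 where there is no reading.
- manip.camera_params(name): a dict with "intrinsics" (3x3 intrinsics, pixels), "R" (3x3) and "t" (3): a world point X has camera coordinates R X + t; the wrist camera has in their place "mount" (4x4, takes a point from camera to tool coordinates, whose origin is the TCP and whose axes are the tool frame's). Camera axes: x right, y down, z forward; pixel columns grow to the right and rows downward; lengths in m; the calibration is good to about 2 mm. A picture is of the moment at which its call begins: read the wrist's pose just before it. camera_params takes no time and is no camera call.
- manip.sign_off(): hands the job in, once; it reports no verdict.
The state is a dict: "clock": time; "qpos": joint angles; "qd": joint speeds; "effort": joint torques, N m; "position": TCP position; "ee_rot": TCP orientation; "contact_force": force on the tool from outside, world axes, zero at the start; "moment": the same for the moment, N m; "width": finger opening in m.
Only numpy, scipy, OpenCV 4.12 (cv2) and the standard library are available. Lean on these libraries where they do the work, as an engineer would, in place of code of your own. Each camera call takes 0.05 s, during which the arm holds its last target.

TASK

Take the hand rake out of its stand and rake the heaped ceramic pieces out over the tray's bed, so that they lie one layer deep with at least two pieces in each third of its length. Draw the tines along in light, steady contact with the springy, uneven bed, pressing gently (always under 12 N), on to its far half; move the pieces only with the rake and leave the jar and bottle alone. Then stand the rake back upright in its stand and let go.

Things in the scene. Friction and masses are not known exactly. Their poses are not given: they have to be found in the camera images.
- tray: Fixed aluminium drying tray: frame round a flat bed. Inside 120 mm (its x) by 240 mm (its y, lengthwise); walls 6 mm thick, on legs, rims 87 mm above the table. Origin: middle of its underside. Thirds along y, which points roughly to the robot: near, heaped third above +40 mm, middle third, empty far third below -40 mm. A fixed 265 mm tall screen stands just left of the tray: come over it.
- tray_bed (a point): Middle of the tray at the bed's nominal level, 65 mm above the table; tray's axes. The real bed, a stiff steel panel on springy mounts, is not measured: each end may stand up to 7 mm above or below nominal, differently, so that it slopes along y. It gives about 0.2 mm per newton at the middle, 0.5 mm per newton at the ends.
- rake: Loose three-tined hand rake, 120 mm tall, about 0.12 kg, upright in its stand. Origin: middle of the tine tips; z up the handle, x along the row of tines. Head 32 mm wide (x), 10 mm thick (y), from the tips to 58 mm above; gaps 7 mm. Wooden grip block 30 mm (x) by 18 mm (y), 64 to 120 mm above the tips. Strokes go along rake y.
- rake_grip (a point): Middle of the rake's wooden grip block, 95 mm above the tine tips, where to take it: across its 18 mm (rake y).
- rake_tip (a point): Middle of the row of tine tips; the rake's lowest point.
- rake_stand: Fixed wooden rake stand: slot 46 mm (its x) by 16 mm (its y), open at the top, rim 50 mm and slot floor 6 mm above the table, walls 6 mm, foot 78 x 56 x 5 mm. Origin: middle of its underside, on the table. The rake stands in it with its axes along the stand's.
- rake_stand_mouth (a point): Middle of the slot's mouth, 50 mm above the table.
- jar_center (a point): Bystander: glass jar with lid, 34 mm wide, 52 mm tall; its centre.
- bottle_center (a point): Bystander: white dropper bottle, 38 mm wide, 102 mm tall; its centre.
- piece1_center (a point): Loose tan ceramic tumbling piece 1 of 7, all alike: a hexagonal prism 24 mm across corners, 21 mm across flats, 18 mm high, 18 g; its centre. Starts on the bed in the heap third, in a loose 3 (along tray x, about 36 mm apart) by 2 (along y, about 27 mm apart) group, about 25 mm clear of the end wall at tray +y, the near end.
- piece2_center (a point): Loose tan ceramic tumbling piece 2 of 7, all alike: a hexagonal prism 24 mm across corners, 21 mm across flats, 18 mm high, 18 g; its centre. Starts on the bed in the heap third, in a loose 3 (along tray x, about 36 mm apart) by 2 (along y, about 27 mm apart) group, about 25 mm clear of the end wall at tray +y, the near end.
- piece3_center (a point): Loose tan ceramic tumbling piece 3 of 7, all alike: a hexagonal prism 24 mm across corners, 21 mm across flats, 18 mm high, 18 g; its centre. Starts on the bed in the heap third, in a loose 3 (along tray x, about 36 mm apart) by 2 (along y, about 27 mm apart) group, about 25 mm clear of the end wall at tray +y, the near end.
- piece4_center (a point): Loose tan ceramic tumbling piece 4 of 7, all alike: a hexagonal prism 24 mm across corners, 21 mm across flats, 18 mm high, 18 g; its centre. Starts on the bed in the heap third, in a loose 3 (along tray x, about 36 mm apart) by 2 (along y, about 27 mm apart) group, about 25 mm clear of the end wall at tray +y, the near end.
- piece5_center (a point): Loose tan ceramic tumbling piece 5 of 7, all alike: a hexagonal prism 24 mm across corners, 21 mm across flats, 18 mm high, 18 g; its centre. Starts on the bed in the heap third, in a loose 3 (along tray x, about 36 mm apart) by 2 (along y, about 27 mm apart) group, about 25 mm clear of the end wall at tray +y, the near end.
- piece6_center (a point): Loose tan ceramic tumbling piece 6 of 7, all alike: a hexagonal prism 24 mm across corners, 21 mm across flats, 18 mm high, 18 g; its centre. Starts on the bed in the heap third, in a loose 3 (along tray x, about 36 mm apart) by 2 (along y, about 27 mm apart) group, about 25 mm clear of the end wall at tray +y, the near end.
- piece7_center (a point): Loose tan ceramic tumbling piece 7 of 7, all alike: a hexagonal prism 24 mm across corners, 21 mm across flats, 18 mm high, 18 g; its centre. Starts on top of the others, or sunk between them.
There are look-alikes about, which are no part of the job. What is shaped like the rake but blue is not meant.

How it is judged:
On the way, in this order (a step that is already met when the one before it is completed fails the run):
1. the rake is lifted out of its stand (z of rake_tip in the frame of rake_stand above 0.055 m), for 0.1 s.
2. the rake's tines bear on the bed, with more than 0.5 N, for 0.8 s without a break (contact force between rake and tray above 0.5 N and x of rake_tip in the frame of tray_bed between -0.06 and 0.06 m and y of rake_tip in the frame of tray_bed between -0.12 and 0.12 m and z of rake_tip in the frame of tray_bed below 0.012 m), for 0.8 s.
3. they bear on the bed in its far half (past the middle, away from the heap) for 0.3 s without a break (all of step 2 and y of rake_tip in the frame of tray_bed below 0 m), for 0.3 s.
At the end, for the whole second after the job is handed in: All 7 pieces lie in the tray, centres under 19 mm above the nominal bed (none on another), at least 2 centres in each third of its length (limits 40 mm either side of the middle); the rake is at rest in the stand slot, within 0.25 rad of upright, tips within 12 mm of its middle and under 12 mm up (x of piece1_center in the frame of tray_bed between -0.06 and 0.06 m and y of piece1_center in the frame of tray_bed between -0.12 and 0.12 m and z of piece1_center in the frame of tray_bed between -0.01 and 0.019 m and x of piece2_center in the frame of tray_bed between -0.06 and 0.06 m and y of piece2_center in the frame of tray_bed between -0.12 and 0.12 m and z of piece2_center in the frame of tray_bed between -0.01 and 0.019 m and x of piece3_center in the frame of tray_bed between -0.06 and 0.06 m and y of piece3_center in the frame of tray_bed between -0.12 and 0.12 m and z of piece3_center in the frame of tray_bed between -0.01 and 0.019 m and x of piece4_center in the frame of tray_bed between -0.06 and 0.06 m and y of piece4_center in the frame of tray_bed between -0.12 and 0.12 m and z of piece4_center in the frame of tray_bed between -0.01 and 0.019 m and x of piece5_center in the frame of tray_bed between -0.06 and 0.06 m and y of piece5_center in the frame of tray_bed between -0.12 and 0.12 m and z of piece5_center in the frame of tray_bed between -0.01 and 0.019 m and x of piece6_center in the frame of tray_bed between -0.06 and 0.06 m and y of piece6_center in the frame of tray_bed between -0.12 and 0.12 m and z of piece6_center in the frame of tray_bed between -0.01 and 0.019 m and x of piece7_center in the frame of tray_bed between -0.06 and 0.06 m and y of piece7_center in the frame of tray_bed between -0.12 and 0.12 m and z of piece7_center in the frame of tray_bed between -0.01 and 0.019 m and (y of each of piece1_center, piece2_center in the frame of tray_bed above 0.04 m or y of each of piece1_center, piece3_center in the frame of tray_bed above 0.04 m or y of each of piece1_center, piece4_center in the frame of tray_bed above 0.04 m or y of each of piece1_center, piece5_center in the frame of tray_bed above 0.04 m or y of each of piece1_center, piece6_center in the frame of tray_bed above 0.04 m or y of each of piece1_center, piece7_center in the frame of tray_bed above 0.04 m or y of each of piece2_center, piece3_center in the frame of tray_bed above 0.04 m or y of each of piece2_center, piece4_center in the frame of tray_bed above 0.04 m or y of each of piece2_center, piece5_center in the frame of tray_bed above 0.04 m or y of each of piece2_center, piece6_center in the frame of tray_bed above 0.04 m or y of each of piece2_center, piece7_center in the frame of tray_bed above 0.04 m or y of each of piece3_center, piece4_center in the frame of tray_bed above 0.04 m or y of each of piece3_center, piece5_center in the frame of tray_bed above 0.04 m or y of each of piece3_center, piece6_center in the frame of tray_bed above 0.04 m or y of each of piece3_center, piece7_center in the frame of tray_bed above 0.04 m or y of each of piece4_center, piece5_center in the frame of tray_bed above 0.04 m or y of each of piece4_center, piece6_center in the frame of tray_bed above 0.04 m or y of each of piece4_center, piece7_center in the frame of tray_bed above 0.04 m or y of each of piece5_center, piece6_center in the frame of tray_bed above 0.04 m or y of each of piece5_center, piece7_center in the frame of tray_bed above 0.04 m or y of each of piece6_center, piece7_center in the frame of tray_bed above 0.04 m) and ((y of piece1_center in the frame of tray_bed between -0.04 and 0.04 m and y of piece2_center in the frame of tray_bed between -0.04 and 0.04 m) or (y of piece1_center in the frame of tray_bed between -0.04 and 0.04 m and y of piece3_center in the frame of tray_bed between -0.04 and 0.04 m) or (y of piece1_center in the frame of tray_bed between -0.04 and 0.04 m and y of piece4_center in the frame of tray_bed between -0.04 and 0.04 m) or (y of piece1_center in the frame of tray_bed between -0.04 and 0.04 m and y of piece5_center in the frame of tray_bed between -0.04 and 0.04 m) or (y of piece1_center in the frame of tray_bed between -0.04 and 0.04 m and y of piece6_center in the frame of tray_bed between -0.04 and 0.04 m) or (y of piece1_center in the frame of tray_bed between -0.04 and 0.04 m and y of piece7_center in the frame of tray_bed between -0.04 and 0.04 m) or (y of piece2_center in the frame of tray_bed between -0.04 and 0.04 m and y of piece3_center in the frame of tray_bed between -0.04 and 0.04 m) or (y of piece2_center in the frame of tray_bed between -0.04 and 0.04 m and y of piece4_center in the frame of tray_bed between -0.04 and 0.04 m) or (y of piece2_center in the frame of tray_bed between -0.04 and 0.04 m and y of piece5_center in the frame of tray_bed between -0.04 and 0.04 m) or (y of piece2_center in the frame of tray_bed between -0.04 and 0.04 m and y of piece6_center in the frame of tray_bed between -0.04 and 0.04 m) or (y of piece2_center in the frame of tray_bed between -0.04 and 0.04 m and y of piece7_center in the frame of tray_bed between -0.04 and 0.04 m) or (y of piece3_center in the frame of tray_bed between -0.04 and 0.04 m and y of piece4_center in the frame of tray_bed between -0.04 and 0.04 m) or (y of piece3_center in the frame of tray_bed between -0.04 and 0.04 m and y of piece5_center in the frame of tray_bed between -0.04 and 0.04 m) or (y of piece3_center in the frame of tray_bed between -0.04 and 0.04 m and y of piece6_center in the frame of tray_bed between -0.04 and 0.04 m) or (y of piece3_center in the frame of tray_bed between -0.04 and 0.04 m and y of piece7_center in the frame of tray_bed between -0.04 and 0.04 m) or (y of piece4_center in the frame of tray_bed between -0.04 and 0.04 m and y of piece5_center in the frame of tray_bed between -0.04 and 0.04 m) or (y of piece4_center in the frame of tray_bed between -0.04 and 0.04 m and y of piece6_center in the frame of tray_bed between -0.04 and 0.04 m) or (y of piece4_center in the frame of tray_bed between -0.04 and 0.04 m and y of piece7_center in the frame of tray_bed between -0.04 and 0.04 m) or (y of piece5_center in the frame of tray_bed between -0.04 and 0.04 m and y of piece6_center in the frame of tray_bed between -0.04 and 0.04 m) or (y of piece5_center in the frame of tray_bed between -0.04 and 0.04 m and y of piece7_center in the frame of tray_bed between -0.04 and 0.04 m) or (y of piece6_center in the frame of tray_bed between -0.04 and 0.04 m and y of piece7_center in the frame of tray_bed between -0.04 and 0.04 m)) and (y of each of piece1_center, piece2_center in the frame of tray_bed below -0.04 m or y of each of piece1_center, piece3_center in the frame of tray_bed below -0.04 m or y of each of piece1_center, piece4_center in the frame of tray_bed below -0.04 m or y of each of piece1_center, piece5_center in the frame of tray_bed below -0.04 m or y of each of piece1_center, piece6_center in the frame of tray_bed below -0.04 m or y of each of piece1_center, piece7_center in the frame of tray_bed below -0.04 m or y of each of piece2_center, piece3_center in the frame of tray_bed below -0.04 m or y of each of piece2_center, piece4_center in the frame of tray_bed below -0.04 m or y of each of piece2_center, piece5_center in the frame of tray_bed below -0.04 m or y of each of piece2_center, piece6_center in the frame of tray_bed below -0.04 m or y of each of piece2_center, piece7_center in the frame of tray_bed below -0.04 m or y of each of piece3_center, piece4_center in the frame of tray_bed below -0.04 m or y of each of piece3_center, piece5_center in the frame of tray_bed below -0.04 m or y of each of piece3_center, piece6_center in the frame of tray_bed below -0.04 m or y of each of piece3_center, piece7_center in the frame of tray_bed below -0.04 m or y of each of piece4_center, piece5_center in the frame of tray_bed below -0.04 m or y of each of piece4_center, piece6_center in the frame of tray_bed below -0.04 m or y of each of piece4_center, piece7_center in the frame of tray_bed below -0.04 m or y of each of piece5_center, piece6_center in the frame of tray_bed below -0.04 m or y of each of piece5_center, piece7_center in the frame of tray_bed below -0.04 m or y of each of piece6_center, piece7_center in the frame of tray_bed below -0.04 m) and horizontal distance between rake_tip and rake_stand below 0.012 m and z of rake_tip in the frame of rake_stand below 0.012 m and angle between rake's own z axis and vertical below 0.25 rad and linear speed of rake below 0.02 m/s); the robot touches nothing.
It fails at once if the rake presses on the tray or its bed with more than 12 N (contact force between rake and tray above 12 N).
It fails at once if the gripper or arm touches a ceramic piece (contact force between any of the fingers, the arm and piece1 above 0.5 N or contact force between any of the fingers, the arm and piece2 above 0.5 N or contact force between any of the fingers, the arm and piece3 above 0.5 N or contact force between any of the fingers, the arm and piece4 above 0.5 N or contact force between any of the fingers, the arm and piece5 above 0.5 N or contact force between any of the fingers, the arm and piece6 above 0.5 N or contact force between any of the fingers, the arm and piece7 above 0.5 N).
It fails at once if the jar or bottle is shifted more than 30 mm (distance of any of jar_center, bottle_center from where it was at the start of the episode above 0.03 m).
It also fails if it takes over 72 s, if anything falls off the work surface, if the arm or the gripper's body presses on something with over 40 N, if the wrist force passes 120 N, or if a joint passes its speed limit or range.

## Working session

There is one attempt and no reset: what is moved stays moved. The work goes in short steps, Python scripts to look and compute and a tool call to move; the robot and the scene stay as the last step left them, time stands still between calls to the robot, and variables do not carry over. Pictures are saved under pics/ and viewed, and the job is handed in when it is done.

Besides the shell and the picture viewer there is one more tool, called after "Call:" as name([rows], argument=value, ...), one row to a line, values as JSON. play_rows: Moves the arm, as the interface text tells. Its arguments: {"type":"object","properties":{"plan":{"type":"array","items":{"type":"array","items":{"type":"array","items":{"type":"number"}}}},"grip_force":{"type":"number"}},"required":["plan"]}

```bash
mkdir -p pics; ls; cat > h.py <<'E'
from rig import manip
import numpy as np, cv2
from scipy.spatial.transform import Rotation as R
def save(n,fn):
    im,d=manip.get_image(n); cv2.imwrite('pics/'+fn+'.png',im[:,:,::-1]); np.savez('pics/'+fn+'.npz',im=im,d=d); return im,d
def pose(s):
    q=s['ee_rot']; return R.from_quat([q[1],q[2],q[3],q[0]]).as_matrix(), np.array(s['position'])
def cam(n,s=None):
    p=manip.camera_params(n); K=np.array(p['intrinsics'])
    if n=='wrist':
        Rt,t=pose(s); M=np.array(p['mount']); A=Rt@M[:3,:3]; c=Rt@M[:3,3]+t
    else:
        A=np.array(p['R']).T; c=-A@np.array(p['t'])
    return K,A,c   # world = A*cam + c
def cloud(d,K,A,c):
    v,u=np.mgrid[:d.shape[0],:d.shape[1]]
    P=np.stack([(u-K[0,2])/K[0,0]*d,(v-K[1,2])/K[1,1]*d,d],-1)
    return P@A.T+c
def ray(u,v,z,K,A,c):
    r=A@np.array([(u-K[0,2])/K[0,0],(v-K[1,2])/K[1,1],1]); return c+r*(z-c[2])/r[2]
E
python3 - <<'E'
from h import *
s=manip.get_state(); print(s)
for n in('scene','top','wrist'): save(n,n+'0')
for n in('scene','top'): print(n,cam(n))
print(manip.camera_params('wrist'))
E
```

```text
pics
{'clock': 0.0, 'qpos': array([ 1.04798141e+00,  2.76604474e-01,  1.50613251e+00,  3.22910993e-06,
        1.36073352e+00, -1.21013372e-01]), 'qd': array([-0.0008153 , -0.00178033,  0.0002137 ,  0.00155322,  0.00034766,
        0.00010396]), 'effort': array([-1.36408216e-03, -4.16770434e+01, -2.45809078e+01, -4.38929574e-04,
        1.11592459e-02, -4.38931792e-06]), 'position': array([0.2246089 , 0.52873027, 0.23043458]), 'ee_rot': array([ 0.69267344,  0.14047533,  0.69309566, -0.14173426]), 'contact_force': array([-0.06594913, -0.41132636,  0.24507199]), 'moment': array([ 0.01688495, -0.0262245 , -0.00419044]), 'width': 0.08550062586431263}
scene (array([[466.8759594 ,   0.        , 283.10165088],
       [  0.        , 466.8759594 , 199.77796833],
       [  0.        ,   0.        ,   1.        ]]), array([[-0.76517987, -0.49773325,  0.40836428],
       [-0.6438149 ,  0.59011471, -0.48710061],
       [ 0.0014644 , -0.63563059, -0.77199198]]), array([0.1173794 , 0.25470623, 0.81473053]))
top (array([[459.69917214,   0.        , 279.23786663],
       [  0.        , 459.69917214, 209.14951324],
       [  0.        ,   0.        ,   1.        ]]), array([[ 0.02151174, -0.99282909,  0.11759096],
       [-0.99968199, -0.02290869, -0.01054088],
       [ 0.01315914, -0.11732681, -0.99300617]]), array([ 0.41149161, -0.18137575,  1.00056268]))
{'intrinsics': array([[325.69218887,   0.        , 280.96198641],
       [  0.        , 325.69218887, 204.67833224],
       [  0.        ,   0.        ,   1.        ]]), 'mount': array([[-9.81850822e-05, -2.83133596e-01,  9.59080475e-01,
        -1.42593769e-01],
       [ 9.99999924e-01,  3.34570086e-04,  2.01143816e-04,
        -1.17442603e-03],
       [-3.77830208e-04,  9.59080421e-01,  2.83133542e-01,
        -7.15826697e-02],
       [ 0.00000000e+00,  0.00000000e+00,  0.00000000e+00,
         1.00000000e+00]])}
```

View pics/scene0.png

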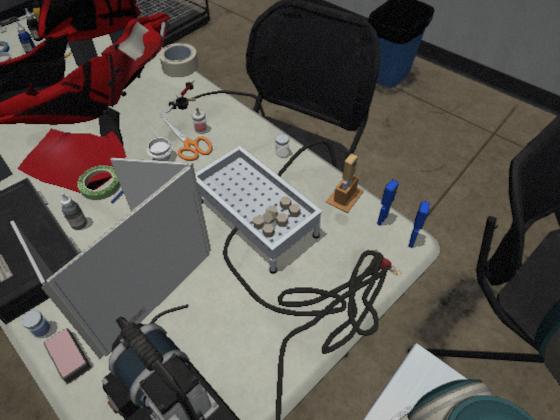

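View pics/top0.png

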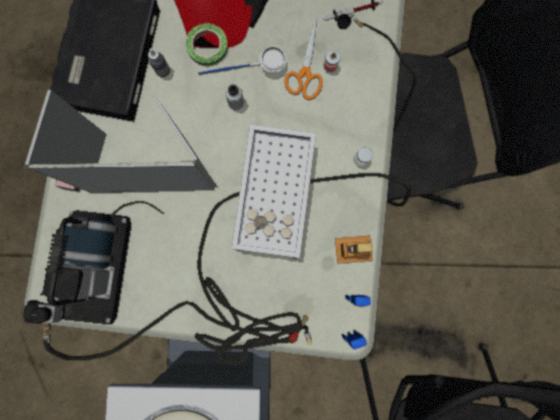

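View pics/wrist0.png

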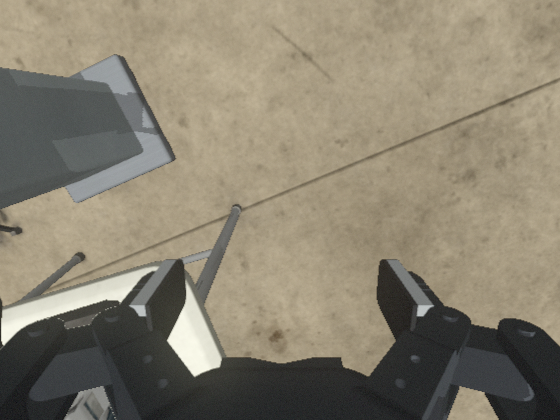

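The scene view shows the tray with its tan pieces near (270,215), the tan rake in its wooden stand near (345,185), and blue look-alikes at (388,200) and (420,222). In the top view the tray is at (275,190), the stand and rake at (352,249), and the screen at (40–215, 95–190). The wrist view shows only the floor and the edge of the table. I'll measure next.

```bash
python3 - <<'E'
from h import *
s=manip.get_state(); print(pose(s)[0].round(3))
for n in('top','scene'):
    z=np.load(f'pics/{n}0.npz'); im,d=z['im'],z['d']; K,A,c=cam(n); P=cloud(d,K,A,c)
    hsv=cv2.cvtColor(im,cv2.COLOR_RGB2HSV)
    print(n,'table z', np.median(P[...,2][(d>0)&(abs(P[...,2])<.03)]))
    # rake/stand by orange-wood hue
    m=((hsv[...,0]<25)&(hsv[...,1]>110)&(hsv[...,2]>60)).astype(np.uint8)
    k,l,st,ce=cv2.connectedComponentsWithStats(m)
    for i in range(1,k):
        if st[i,4]>60:
            Q=P[(l==i)&(d>0)]
            print('wood',st[i],ce[i].round(1),np.percentile(Q,[3,50,97],axis=0).round(3).tolist())
    # height slices round stand
    for lo,hi in((.035,.06),(.06,.085),(.09,.12),(.12,.135)):
        mm=(P[...,2]>lo)&(P[...,2]<hi)&(d>0)&(P[...,0]>.2)&(P[...,0]<.5)&(P[...,1]<-.28)&(P[...,1]>-.45)
        Q=P[mm]
        if len(Q)>5:print(lo,hi,len(Q),Q.min(0).round(3),Q.max(0).round(3),Q.mean(0).round(4))
    # tray rim
    mm=(P[...,2]>.078)&(P[...,2]<.096)&(P[...,0]>.2)&(P[...,0]<.65)&(P[...,1]<-.03)&(P[...,1]>-.28)
    k,l,st,ce=cv2.connectedComponentsWithStats(mm.astype(np.uint8))
    i=1+np.argmax(st[1:,4]); Q=P[l==i]; r=cv2.minAreaRect((Q[:,:2]*1000).astype(np.float32)); print('tray',len(Q),r,Q[:,2].mean())
    mm=(P[...,2]>.15)&(d>0)&(P[...,0]>.2)&(P[...,1]>-.3);Q=P[mm];print('tall',Q.min(0),Q.max(0))
    cv2.imwrite(f'pics/{n}z.png',cv2.resize(im[(130 if n=="top" else 130):(270),220:390][:,:,::-1],None,fx=4,fy=4,interpolation=2))
E
```

```text
[[-0.001  0.391  0.92 ]
 [-0.001  0.92  -0.391]
 [-1.    -0.001 -0.   ]]
top table z 0.00024878777751879966
wood [183  18  47  30 139] [207.9  28.4] [[0.899, -0.068, -0.001], [0.946, -0.022, 0.008], [0.959, 0.035, 0.018]]
wood [285  67  38  33 490] [303.6  81.9] [[0.783, -0.277, 0.002], [0.821, -0.242, 0.009], [0.85, -0.201, 0.012]]
wood [336 236  36  27 744] [352.7 249.3] [[0.42, -0.387, 0.002], [0.441, -0.345, 0.007], [0.472, -0.319, 0.126]]
wood [288 331  10  11  73] [293.1 336.4] [[0.26, -0.232, 0.06], [0.269, -0.224, 0.068], [0.277, -0.216, 0.074]]
0.035 0.06 211 [ 0.258 -0.385  0.035] [ 0.462 -0.325  0.06 ] [ 0.4193 -0.3451  0.0492]
0.06 0.085 66 [ 0.257 -0.36   0.06 ] [ 0.452 -0.329  0.084] [ 0.3425 -0.3405  0.0755]
0.09 0.12 292 [ 0.256 -0.366  0.09 ] [ 0.453 -0.329  0.12 ] [ 0.3172 -0.3451  0.1129]
0.12 0.135 262 [ 0.256 -0.37   0.12 ] [ 0.454 -0.33   0.13 ] [ 0.3819 -0.3514  0.1234]
tray 1378 ((543.8013916015625, -178.73326110839844), (136.11976623535156, 226.1470489501953), 83.48889923095703) 0.08696994799783386
tall [ 0.29760079 -0.05866846  0.15000596] [0.69039429 0.2601
[... 1250 characters left out ...]
12], [0.468, -0.319, 0.052]]
wood [381 258  10  12  64] [385.3 263. ] [[0.257, -0.232, 0.058], [0.269, -0.223, 0.068], [0.278, -0.216, 0.073]]
0.035 0.06 389 [ 0.259 -0.385  0.035] [ 0.461 -0.326  0.06 ] [ 0.3998 -0.3453  0.0477]
0.06 0.085 195 [ 0.256 -0.369  0.06 ] [ 0.452 -0.329  0.085] [ 0.3507 -0.3418  0.0755]
0.09 0.12 464 [ 0.256 -0.371  0.09 ] [ 0.453 -0.329  0.12 ] [ 0.3399 -0.3439  0.1084]
0.12 0.135 177 [ 0.259 -0.37   0.12 ] [ 0.455 -0.331  0.13 ] [ 0.3844 -0.352   0.1234]
tray 1319 ((544.2552490234375, -180.2432861328125), (138.22946166992188, 225.54530334472656), 83.78755187988281) 0.08657115545524176
tall [ 0.33115444 -0.29991695  0.15001952] [1.34612514 0.22765342 0.2660663 ]
```

```bash
ls pics
```

```text
scene0.npz
scene0.png
scenez.png
top0.npz
top0.png
topz.png
wrist0.npz
wrist0.png
```

View pics/topz.png

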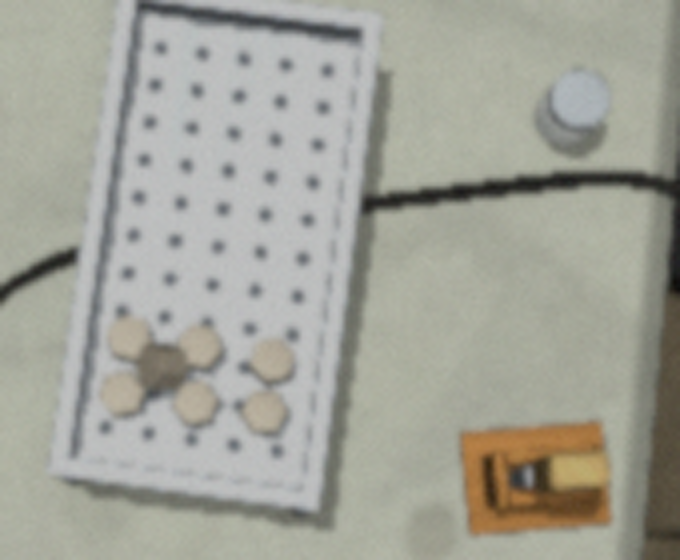

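View pics/scenez.png

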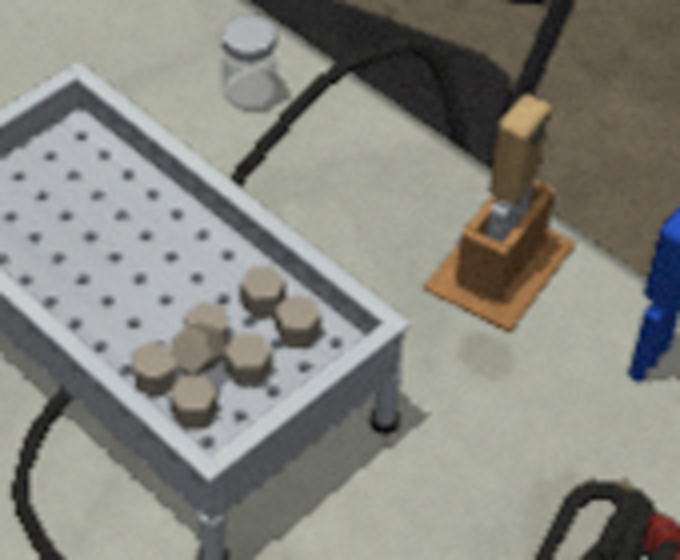

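The zooms show six pieces in a 3×2 group, with the seventh, darker one on top between the left four. The rake's grip rises from the slot. Next I'll measure each one more finely.

```bash
python3 - <<'E'
from h import *
def rect(Q): 
    r=cv2.minAreaRect((Q[:,:2]*1000).astype(np.float32)); return np.round(r[0],1),np.round(r[1],1),round(r[2],2)
for n in('top','scene'):
    z=np.load(f'pics/{n}0.npz'); im,d=z['im'],z['d']; K,A,c=cam(n); P=cloud(d,K,A,c)
    X,Y,Z=P[...,0],P[...,1],P[...,2]
    near=(X>.38)&(X<.52)&(Y<-.29)&(Y>-.41)
    grip=near&(Z>.119)&(Z<.135); print(n,'grip top',grip.sum(),rect(P[grip]),Z[grip].mean())
    rim=near&(Z>.045)&(Z<.053); print('stand rim',rim.sum(),rect(P[rim]))
    hsv=cv2.cvtColor(im,cv2.COLOR_RGB2HSV)
    foot=near&(Z<.009)&(Z>.002)&(hsv[...,1]>90); print('foot',foot.sum(),rect(P[foot]))
    rim=(Z>.082)&(Z<.092)&(X>.37)&(X<.70)&(Y<-.08)&(Y>-.29)
    print('rim',rim.sum(),rect(P[rim]),P[rim].min(0),P[rim].max(0))
    cv2.imwrite(f'pics/{n}rim.png',cv2.resize((rim*255).astype(np.uint8)[100:300,180:400],None,fx=3,fy=3))
E
```

```text
top grip top 147 (array([ 445.5, -355. ]), array([17.2, 29.3]), 1.37) 0.12519694557281782
stand rim 152 (array([ 445.5, -354.9]), array([27.8, 58.1]), 5.68)
foot 459 (array([ 446.1, -354.6]), array([54.4, 76.4]), 6.26)
rim 2169 (array([ 558.9, -180.5]), array([136.1, 256.5]), 83.49) [ 0.42507269 -0.26104138  0.08201343] [ 0.69238356 -0.09915     0.09199672]
scene grip top 103 (array([ 445.9, -355.8]), array([17.3, 30.6]), 9.2) 0.12508881339659328
stand rim 155 (array([ 446.4, -356. ]), array([29. , 58.9]), 3.77)
foot 285 (array([ 446.6, -354.9]), array([54.8, 76.3]), 6.82)
rim 1887 (array([ 560.3, -182.3]), array([138.1, 258.1]), 83.61) [ 0.42523563 -0.26352589  0.08200402] [ 0.69224487 -0.10006503  0.09196996]
```

View pics/toprim.png

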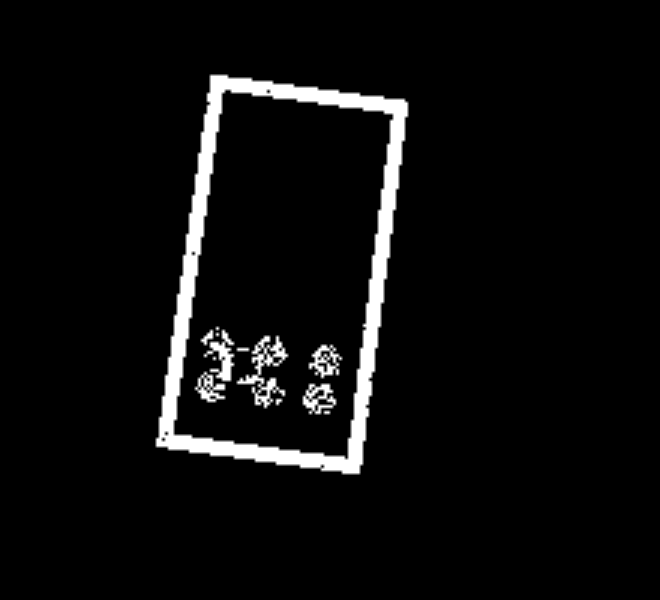

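The tray rim fits 138×258 mm at (0.560,-0.181) with its long axis at −6.5°. The stand is at (0.4463,-0.3549), turned +6.5°. Next come the screen, the pieces and the moves.

```bash
cat >> h.py <<'E'
T0=np.array([.5597,-.1815]); a=np.deg2rad(83.5); TX=np.array([np.cos(a),np.sin(a)]); TY=np.array([-np.sin(a),np.cos(a)])
S0=np.array([.4463,-.3550])
def tray(p): q=np.asarray(p)[...,:2]-T0; return np.stack([q@TX,q@TY],-1)
def untray(x,y): return T0+TX*x+TY*y
def mv(p,yaw=None):
    """shift in tool axes + turn (deg) to reach TCP p and tool-y world heading yaw(deg)"""
    s=manip.get_state(); Rt,t=pose(s); sh=Rt.T@(np.array(p)-t)
    h=np.rad2deg(np.arctan2(Rt[1,1],Rt[0,1])); tr=None if yaw is None else -((yaw-h+180)%360-180)
    print('t',s['clock'],'pos',t.round(4),'head',h.round(2),'w',round(s['width'],4),'F',np.round(s['contact_force'],2)); print('shift',(sh*1000).round(1),'turn',tr)
E
python3 - <<'E'
from h import *
z=np.load('pics/top0.npz'); im,d=z['im'],z['d']; K,A,c=cam('top'); P=cloud(d,K,A,c); X,Y,Z=P[...,0],P[...,1],P[...,2]
m=(Z>.25)&(Z<.29)&(X>.2); 
Q=P[m]; 
k,l,st,ce=cv2.connectedComponentsWithStats(m.astype(np.uint8))
for i in range(1,k):
    if st[i,4]>15: q=P[l==i]; r=cv2.minAreaRect((q[:,:2]*1000).astype(np.float32)); print(st[i,4],cv2.boxPoints(r).round(0).tolist(),q[:,2].mean())
# pieces: in-tray depth
for n in('top','scene'):
    z=np.load(f'pics/{n}0.npz'); im,d=z['im'],z['d']; K,A,c=cam(n); P=cloud(d,K,A,c); t=tray(P)
    ins=(abs(t[...,0])<.056)&(abs(t[...,1])<.116)&(d>0)
    # bed profile
    for y in np.arange(-.11,.12,.02):
        q=ins&(abs(t[...,1]-y)<.01); zz=P[...,2][q]; print(round(y,2),np.percentile(zz,[10,30,50,97]).round(4))
    hsv=cv2.cvtColor(im,cv2.COLOR_RGB2HSV); m=ins&(hsv[...,1]>45)
    k,l,st,ce=cv2.connectedComponentsWithStats(m.astype(np.uint8))
    for i in range(1,k):
        if st[i,4]>15: print(st[i],np.median(t[l==i],axis=0),P[...,2][l==i].max())
mv([.225,.529,.37],60)
E
```

```text
1647 [[553.0, 229.0], [567.0, -59.0], [703.0, -52.0], [688.0, 235.0]] 0.26002757673968246
-0.11 [0.0617 0.0629 0.0636 0.0665]
-0.09 [0.0615 0.0626 0.0635 0.0665]
-0.07 [0.0613 0.0626 0.0635 0.0664]
-0.05 [0.0615 0.0629 0.0639 0.0665]
-0.03 [0.0619 0.0631 0.0639 0.067 ]
-0.01 [0.0617 0.063  0.0638 0.067 ]
0.01 [0.062  0.0631 0.064  0.0673]
0.03 [0.0622 0.0633 0.0642 0.0672]
0.05 [0.0629 0.0643 0.0659 0.0849]
0.07 [0.063  0.065  0.0786 0.0981]
0.09 [0.0629 0.0645 0.0661 0.0848]
0.11 [0.0626 0.0639 0.0647 0.0678]
-0.11 [0.0615 0.0633 0.0642 0.0667]
-0.09 [0.0617 0.0634 0.0645 0.067 ]
-0.07 [0.062  0.0636 0.0643 0.067 ]
-0.05 [0.0619 0.0635 0.0644 0.0673]
-0.03 [0.0625 0.0636 0.0645 0.0671]
-0.01 [0.0624 0.0639 0.0647 0.0672]
0.01 [0.0622 0.0639 0.0646 0.0671]
0.03 [0.0623 0.0641 0.0649 0.0675]
0.05 [0.0026 0.066  0.0808 0.085 ]
0.07 [0.0636 0.0678 0.0813 0.0982]
0.09 [0.0637 0.0652 0.0673 0.0846]
0.11 [-0.0007  0.0004  0.0019  0.067 ]
t 0.15 pos [0.2246 0.5289 0.2306] head 66.98 w 0.0854 F [-0.55 -1.29  0.82]
shift [-1.394e+02  1.000e-01  3.000e-01] turn 6.981653057577603
```

```bash
python3 - <<'E'
from h import *
mv([.4463,-.355,.37],6.5)
E
```

```text
t 0.15 pos [0.2246 0.5289 0.2306] head 66.98 w 0.0854 F [-0.55 -1.29  0.82]
shift [-138.4 -727.   549.6] turn 60.48165305757762
```

Call:
play_rows([
  [[0, -0.05, 0, 0, 0], [0, -0.1, 0, 0, 5], [0, -0.14, 0, 0, 12], [0, -0.14, -0.04, 0.02, 20], [0, -0.14, -0.08, 0.05, 28], [0, -0.14, -0.12, 0.08, 36], [0, -0.14, -0.16, 0.11, 44], [0, -0.14, -0.2, 0.14, 52], [0, -0.14, -0.24, 0.165, 60.5], [0, -0.14, -0.28, 0.19, 60.5], [0, -0.14, -0.32, 0.22, 60.5], [0, -0.14, -0.36, 0.25, 60.5]],
])

```text
clock: 1.35
position: [0.3136, 0.0982, 0.3712]
ee_rot: [0.528, 0.47, 0.527, -0.471]
contact_force: [2.2, -0.2, 0.3]
width: 0.0854
```

```bash
python3 - <<'E'
from h import *
mv([.4463,-.355,.37],6.5)
E
```

```text
t 1.35 pos [0.3136 0.0982 0.3712] head 6.54 w 0.0854 F [ 2.19 -0.22  0.32]
shift [  1.7  80.2 465.4] turn 0.04034866546305693
```

Call:
play_rows([
  [[0, 0, 0.01, 0.045, 0], [0, 0, 0.02, 0.09, 0], [0, 0, 0.028, 0.135, 0], [0, 0, 0.035, 0.18, 0], [0, 0, 0.043, 0.225, 0], [0, 0, 0.05, 0.27, 0], [0, 0, 0.058, 0.315, 0], [0, 0, 0.065, 0.36, 0], [0, 0, 0.072, 0.405, 0], [0, 0.04, 0.08, 0.445, 0], [0, 0.08, 0.08, 0.465, 0], [0, 0.1, 0.08, 0.465, 0]],
])

```text
clock: 2.55
position: [0.4451, -0.3569, 0.2667]
ee_rot: [0.525, 0.471, 0.529, -0.472]
contact_force: [0.4, 0.8, -0.4]
width: 0.0855
```

```bash
python3 - <<'E'
from h import *
mv([.4463,-.355,.082],6.5)
s=manip.get_state(); im,d=save('wrist','w1'); K,A,c=cam('wrist',s); P=cloud(d,K,A,c)
X,Y,Z=P[...,0],P[...,1],P[...,2]
near=(X>.38)&(X<.52)&(Y<-.29)&(Y>-.41)
def rect(Q): 
    r=cv2.minAreaRect((Q[:,:2]*1000).astype(np.float32)); return np.round(r[0],1),np.round(r[1],1),round(r[2],2)
hsv=cv2.cvtColor(im,cv2.COLOR_RGB2HSV)
for a,b in((.12,.135),(.045,.054),(.002,.009)):
    m=near&(Z>a)&(Z<b)&(hsv[...,1]>80)
    k,l,st,ce=cv2.connectedComponentsWithStats(m.astype(np.uint8)); i=1+np.argmax(st[1:,4]) if k>1 else 0
    print(a,m.sum(),rect(P[l==i]),Z[m].mean())
E
```

```text
t 2.55 pos [ 0.4451 -0.3569  0.2667] head 6.39 w 0.0855 F [ 0.41  0.77 -0.37]
shift [184.7   2.2  -1.2] turn -0.11453800633299238
0.12 409 (array([ 445.5, -355.6]), array([17.4, 29.1]), 6.72) 0.12492232597895349
0.045 482 (array([ 445.5, -355.9]), array([28. , 57.7]), 5.87) 0.049591430539312094
0.002 1393 (array([ 446.2, -356.2]), array([55. , 77.1]), 5.44) 0.004919027725312044
```

View pics/w1.png

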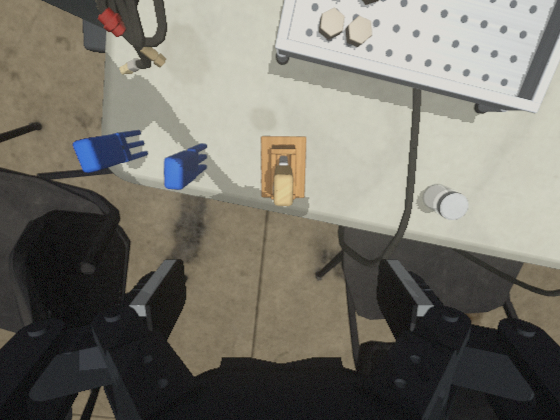

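The wrist view shows the rake grip at (284,188) in its stand, blue look-alikes at (105,152) and (187,165), and the jar at (447,200). All three views agree on (0.4458,-0.3556), and the jaws have clear space to come down.

Call:
play_rows([
  [[0, 0.04, 0.001, -0.001, 0], [0, 0.08, 0.001, -0.001, 0], [0, 0.12, 0.001, -0.001, 0], [0, 0.155, 0.001, -0.001, 0], [0, 0.175, 0.001, -0.001, 0], [0, 0.185, 0.001, -0.001, 0], [0, 0.185, 0.001, -0.001, 0]],
])

```text
clock: 3.3
position: [0.4429, -0.3512, 0.0787]
ee_rot: [0.523, 0.471, 0.532, -0.471]
contact_force: [-0.1, -0.3, -0.5]
width: 0.0856
```

```bash
python3 - <<'E'
from h import *
mv([.4458,-.3555,.082],6.5)
E
```

```text
t 3.3 pos [ 0.4429 -0.3512  0.0787] head 6.44 w 0.0856 F [-0.08 -0.32 -0.49]
shift [-3.4  2.4  4.5] turn -0.057011738624026975
```

Call:
play_rows([
  [[0, -0.003, 0.0025, 0.0045, 0], [0, -0.003, 0.0025, 0.0045, 0], [0.5, -0.003, 0.0025, 0.0045, 0], [0.8, -0.003, 0.0025, 0.0045, 0], [1, -0.003, 0.0025, 0.0045, 0], [1, -0.003, 0.0025, 0.0045, 0], [1, -0.003, 0.0025, 0.0045, 0], [1, -0.003, 0.0025, 0.0045, 0]],
], grip_force=50)

```text
clock: 4.1
position: [0.4462, -0.3556, 0.0818]
ee_rot: [0.523, 0.471, 0.532, -0.471]
contact_force: [-0.1, -0.6, 0.9]
width: 0.0173
```

```bash
python3 - <<'E'
from h import *
mv([.4458,-.3555,.082],6.5); print(pose(manip.get_state())[0].round(4))
E
```

```text
t 4.1 pos [ 0.4462 -0.3556  0.0818] head 6.44 w 0.0173 F [-0.14 -0.57  0.95]
shift [-0.2 -0.3 -0.1] turn -0.0605621896708044
[[-0.009   0.9937  0.1121]
 [ 0.0084  0.1121 -0.9937]
 [-0.9999 -0.008  -0.0094]]
```

The grip is firm at a width of 17.3 mm. I'll lift straight out and look at the pieces.

Call:
play_rows([
  [[1, -0.01, 0, 0, 0], [1, -0.03, 0, 0, 0], [1, -0.06, 0, 0, 0], [1, -0.09, 0, 0, 0], [1, -0.12, 0, 0, 0], [1, -0.14, 0, 0, 0], [1, -0.15, 0, 0, 0], [1, -0.15, 0, 0, 0]],
], grip_force=80)

```text
clock: 4.9
position: [0.4479, -0.3573, 0.2333]
ee_rot: [0.524, 0.471, 0.531, -0.471]
contact_force: [1.2, -0.3, -2.3]
width: 0.0174
```

```bash
cat >> h.py <<'E'
def pieces(fn,n='top',zlo=.077,A=None):
    z=np.load(f'pics/{fn}.npz'); im,d=z['im'],z['d']; K,A,c=A or cam(n); P=cloud(d,K,A,c); t=tray(P)
    ins=(abs(t[...,0])<.058)&(abs(t[...,1])<.118)&(d>0)&(P[...,2]>zlo)&(P[...,2]<.115)
    G=np.zeros((480,240),np.uint8)   # 0.5 mm grid, row=y, col=x
    H=np.zeros((480,240))
    r=((t[...,1][ins]+.12)*2000).astype(int); q=((t[...,0][ins]+.06)*2000).astype(int)
    np.maximum.at(H,(r,q),P[...,2][ins]); H=cv2.dilate(H,np.ones((5,5)))
    return H
E
python3 - <<'E'
from h import *
p=untray(-.036,.108); print(p); mv([*p,.232],-6.5)
save('top','top1'); save('scene','sc1')
z=np.load('pics/top1.npz');cv2.imwrite('pics/top1z.png',cv2.resize(z['im'][120:270,220:390][:,:,::-1],None,fx=4.5,fy=4,interpolation=2))
H=pieces('top0'); cv2.imwrite('pics/H0.png',np.clip((H-.07)*8000,0,255).astype(np.uint8))
E
```

```text
[ 0.44831892 -0.20504264]
t 4.9 pos [ 0.4479 -0.3573  0.2333] head 6.44 w 0.0174 F [ 1.2  -0.33 -2.32]
shift [   2.3   17.5 -151.2] turn 12.93941145495728
```

View pics/H0.png

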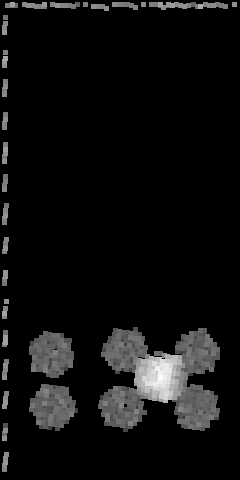

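View pics/sc1.png

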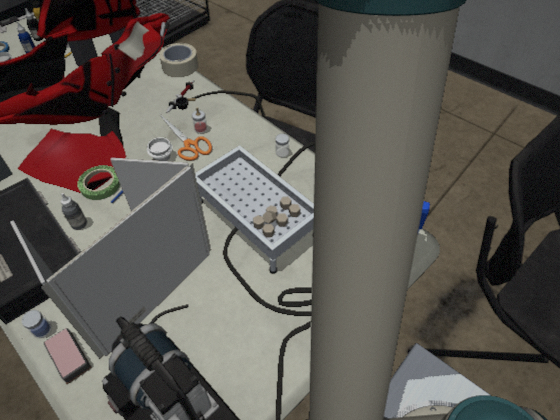

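The height map gives the pieces in tray mm: (-34,57), (-34,84), (1.5,55), (1.5,84), (39,56), (39,84), with the seventh on top at (20,69). The scene view shows the arm and the untouched tray.

Plan: rake the -34 column to the far third, then the +39 column with the top piece to the middle third, and leave the centre column near.

Call:
play_rows([
  [[1, 0, 0.005, -0.04, 5], [1, 0, 0.01, -0.08, 10], [1, 0, 0.016, -0.12, 13], [1, 0.01, 0.0175, -0.15, 13], [1, 0.03, 0.0175, -0.153, 13], [1, 0.05, 0.0175, -0.153, 13], [1, 0.05, 0.0175, -0.153, 13], [1, 0.05, 0.0175, -0.153, 13]],
])

```text
clock: 5.8
position: [0.4462, -0.2016, 0.1815]
ee_rot: [-0.465, -0.527, -0.476, 0.528]
contact_force: [0.9, 0.4, -0.2]
width: 0.0174
```

```bash
cat >> h.py <<'E'
TIP=.0758
def tip(p=None):
    s=manip.get_state(); Rt,t=pose(s); q=t+Rt[:,0]*TIP; xy=tray(q); h=np.rad2deg(np.arctan2(Rt[1,1],Rt[0,1]))
    print('t',round(s['clock'],2),'tip tray x,y,z mm',(xy*1000).round(1),round((q[2]-.065)*1000,2),'head',h.round(2),'F',np.round(s['contact_force'],2),'tilt',Rt[:2,0].round(4))
    if p is not None:
        w=np.array([*untray(p[0]/1000,p[1]/1000),.065+p[2]/1000]); print('shift mm',((Rt.T@(w-q))*1000).round(1),'turn',round(h+6.5,2))
E
python3 - <<'E'
from h import *
tip([-34,108,10])
for i in range(4):
    save('wrist','w2'); print(manip.get_state()['contact_force'].round(2))
E
```

```text
t 5.8 tip tray x,y,z mm [-32.1 111.6] 40.72 head -6.56 F [ 0.86  0.45 -0.24] tilt [-0.0126  0.0112]
shift mm [30.6  4.   2.2] turn -0.06
[ 0.11  0.59 -1.06]
[ 0.03 -0.66 -0.28]
[ 0.33 -0.34 -0.98]
[-0.6   0.28 -1.67]
```

View pics/w2.png

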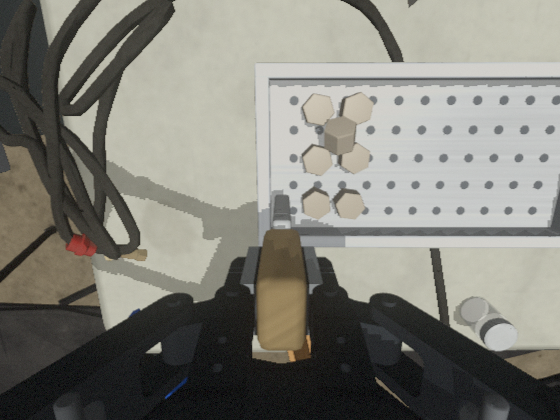

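The wrist view shows the rake head at (283,205) coming down behind the bottom column of pieces at (316,204) and (349,204), just inside the near wall. The force baseline is about -1 N in z.

Call:
play_rows([
  [[1, 0.0, 0.004, 0.002, 0], [1, 0.005, 0.004, 0.002, 0], [1, 0.02, 0.004, 0.002, 0], [1, 0.03, 0.004, 0.002, 0], [1, 0.036, 0.004, 0.002, 0], [1, 0.036, 0.004, 0.002, 0]],
])

```text
clock: 6.6
position: [0.45, -0.2043, 0.1461]
ee_rot: [-0.465, -0.527, -0.476, 0.528]
contact_force: [-0.6, 0.1, -1.0]
width: 0.0171
```

```bash
python3 - <<'E'
from h import *
tip([-34,108,0])
E
```

```text
t 6.6 tip tray x,y,z mm [-34.4 107.3] 5.26 head -6.59 F [-0.64  0.08 -0.98] tilt [-0.011   0.0102]
shift mm [ 5.3 -0.6 -0.3] turn -0.09
```

Free at z=+5 mm. I'll step down with force checks.

Call:
play_rows([
  [[1, 0.0015, 0, 0, 0], [1, 0.003, 0, 0, 0], [1, 0.003, 0, 0, 0]],
])

```text
clock: 6.9
position: [0.4501, -0.2043, 0.1432]
ee_rot: [-0.465, -0.527, -0.476, 0.528]
contact_force: [-0.4, 0.1, -1.0]
width: 0.0168
```

Call:
play_rows([
  [[1, 0.001, 0, 0, 0], [1, 0.0015, 0, 0, 0], [1, 0.0015, 0, 0, 0]],
])

```text
clock: 7.2
position: [0.4501, -0.2043, 0.1417]
ee_rot: [-0.465, -0.527, -0.476, 0.528]
contact_force: [0.6, -0.4, -1.6]
width: 0.017
```

```bash
python3 - <<'E'
from h import *
tip([-34,108,0])
E
```

```text
t 7.2 tip tray x,y,z mm [-34.4 107.2] 0.91 head -6.59 F [ 0.57 -0.41 -1.62] tilt [-0.0107  0.01  ]
shift mm [ 0.9 -0.8 -0.3] turn -0.09
```

Call:
play_rows([
  [[1, 0.001, 0, 0, 0], [1, 0.0015, 0, 0, 0], [1, 0.0015, 0, 0, 0]],
])

```text
clock: 7.5
position: [0.45, -0.2042, 0.1402]
ee_rot: [-0.465, -0.527, -0.476, 0.528]
contact_force: [0.4, 0.2, -0.2]
width: 0.0174
```

Call:
play_rows([
  [[1, 0.001, 0, 0, 0], [1, 0.0015, 0, 0, 0], [1, 0.0015, 0, 0, 0]],
])

```text
clock: 7.8
position: [0.4501, -0.2042, 0.1388]
ee_rot: [-0.465, -0.527, -0.476, 0.528]
contact_force: [-0.0, 0.8, 1.0]
width: 0.0171
```

```bash
python3 - <<'E'
from h import *
tip([-34,108,0])
E
```

```text
t 7.8 tip tray x,y,z mm [-34.3 107.2] -1.94 head -6.59 F [-0.05  0.78  0.98] tilt [-0.0106  0.0099]
shift mm [-1.9 -0.8 -0.4] turn -0.09
```

Contact is about 2 N at z=-1.9 mm, which suggests a free surface near -1 mm. I'll press slightly and start the stroke in short measured segments.

Call:
play_rows([
  [[1, 0.0005, 0, 0, 0], [1, 0.0007, 0, 0, 0], [1, 0.0007, 0.004, 0, 0], [1, 0.0007, 0.008, 0, 0], [1, 0.0007, 0.008, 0, 0]],
])

```text
clock: 8.3
position: [0.4582, -0.2051, 0.138]
ee_rot: [-0.465, -0.527, -0.476, 0.528]
contact_force: [-1.7, -0.4, 3.1]
width: 0.0169
```

```bash
python3 - <<'E'
from h import *
tip([-34,70,-2.7])
tip([-34,-40,-2.7])
E
```

```text
t 8.3 tip tray x,y,z mm [-34.3  99.1] -2.81 head -6.58 F [-1.74 -0.4   3.13] tilt [-0.0112  0.0102]
shift mm [-0.5 29.1 -0.3] turn -0.08
t 8.3 tip tray x,y,z mm [-34.3  99.1] -2.81 head -6.58 F [-1.74 -0.4   3.13] tilt [-0.0112  0.0102]
shift mm [ -1.8 139.1  -0.5] turn -0.08
```

Call:
play_rows([
  [[1, -0.0003, 0.008, 0, 0], [1, -0.0006, 0.018, 0, 0], [1, -0.0009, 0.028, 0, 0]],
])

```text
clock: 8.6
position: [0.487, -0.2085, 0.1386]
ee_rot: [-0.465, -0.527, -0.476, 0.528]
contact_force: [-3.4, 1.3, 3.5]
width: 0.0171
```

```bash
python3 - <<'E'
from h import *
tip([-34,40,-2.3])
E
```

```text
t 8.6 tip tray x,y,z mm [-34.4  70.1] -2.24 head -6.58 F [-3.39  1.32  3.46] tilt [-0.011   0.0101]
shift mm [-0.3 30.1 -0.4] turn -0.08
```

Call:
play_rows([
  [[1, -0.0004, 0.01, 0, 0], [1, -0.0006, 0.02, 0, 0], [1, -0.0009, 0.03, 0, 0]],
])

```text
clock: 8.9
position: [0.518, -0.2121, 0.139]
ee_rot: [-0.465, -0.527, -0.476, 0.528]
contact_force: [-2.5, -0.3, 3.2]
width: 0.0172
```

```bash
python3 - <<'E'
from h import *
tip([-34,10,-1.9])
E
```

```text
t 8.9 tip tray x,y,z mm [-34.4  38.9] -1.81 head -6.57 F [-2.51 -0.34  3.17] tilt [-0.0108  0.0101]
shift mm [-0.2 28.9 -0.4] turn -0.07
```

Call:
play_rows([
  [[1, -0.0003, 0.01, 0, 0], [1, -0.0005, 0.02, 0, 0], [1, -0.0007, 0.03, 0, 0]],
])

```text
clock: 9.2
position: [0.549, -0.2156, 0.1392]
ee_rot: [-0.465, -0.528, -0.476, 0.528]
contact_force: [-1.7, 0.7, 1.1]
width: 0.0172
```

```bash
python3 - <<'E'
from h import *
tip([-34,-20,-1.6])
E
```

```text
t 9.2 tip tray x,y,z mm [-34.5   7.6] -1.59 head -6.57 F [-1.7   0.67  1.12] tilt [-0.0102  0.0101]
shift mm [-0.3 27.6 -0.5] turn -0.07
```

Call:
play_rows([
  [[1, 0, 0.01, 0, 0], [1, 0, 0.02, 0, 0], [1, 0.0001, 0.03, 0, 0]],
])

```text
clock: 9.5
position: [0.5798, -0.2192, 0.1388]
ee_rot: [-0.466, -0.528, -0.475, 0.528]
contact_force: [-1.8, -0.1, 2.4]
width: 0.0172
```

```bash
python3 - <<'E'
from h import *
tip([-34,-45,-2.4])
E
```

```text
t 9.5 tip tray x,y,z mm [-34.5 -23.4] -1.99 head -6.57 F [-1.84 -0.1   2.39] tilt [-0.0099  0.01  ]
shift mm [ 0.2 21.6 -0.5] turn -0.07
```

Call:
play_rows([
  [[1, 0, 0.008, 0, 0], [1, 0.0001, 0.016, 0, 0], [1, 0.0002, 0.025, 0, 0], [1, 0.0002, 0.025, 0, 0]],
])

```text
clock: 9.9
position: [0.6065, -0.2223, 0.1384]
ee_rot: [0.466, 0.528, 0.475, -0.528]
contact_force: [0.7, -0.0, 1.8]
width: 0.0174
```

```bash
python3 - <<'E'
from h import *
save('top','top2')
tip([39,108,40])
H=pieces('top2'); cv2.imwrite('pics/H2.png',np.clip((H-.07)*8000,0,255).astype(np.uint8))
E
```

```text
t 9.95 tip tray x,y,z mm [-34.6 -50.5] -2.27 head -6.58 F [0.98 0.82 1.19] tilt [-0.0066  0.0094]
shift mm [ -40.4 -158.9  -73.8] turn -0.08
```

View pics/top2.png

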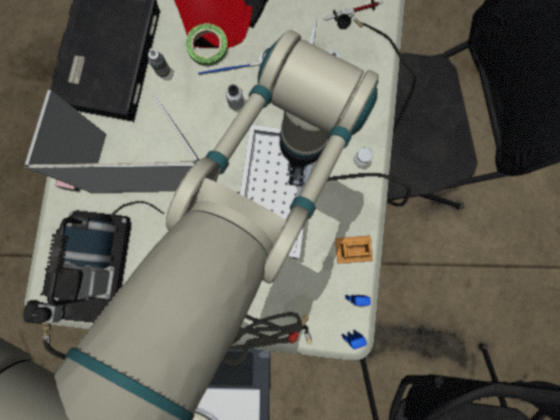

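The top view is blocked by the arm (tray at about (275,190)), so I'll lift and check with the wrist camera.

Call:
play_rows([
  [[1, -0.002, -0.005, 0, 0], [1, -0.02, -0.008, 0, 0], [1, -0.05, -0.008, 0, 0], [1, -0.06, -0.03, 0, 0], [1, -0.06, -0.06, 0, 0], [1, -0.06, -0.08, 0, 0], [1, -0.06, -0.08, 0, 0]],
])

```text
clock: 10.65
position: [0.524, -0.2129, 0.1992]
ee_rot: [0.465, 0.528, 0.475, -0.528]
contact_force: [0.6, -0.7, -1.2]
width: 0.017
```

```bash
cat >> h.py <<'E'
def look(fn):
    s=manip.get_state(); C=cam('wrist',s); save('wrist',fn); H=pieces(fn,A=C); cv2.imwrite(f'pics/{fn}H.png',np.clip((H-.07)*8000,0,255).astype(np.uint8))
E
python3 - <<'E'
from h import *
tip([39,108,45])
look('w3')
E
```

```text
t 10.65 tip tray x,y,z mm [-34.5  32.6] 58.44 head -6.63 F [ 0.64 -0.7  -1.2 ] tilt [-0.0089  0.0102]
shift mm [ 14.9 -75.4 -73.2] turn -0.13
```

View pics/w3.png

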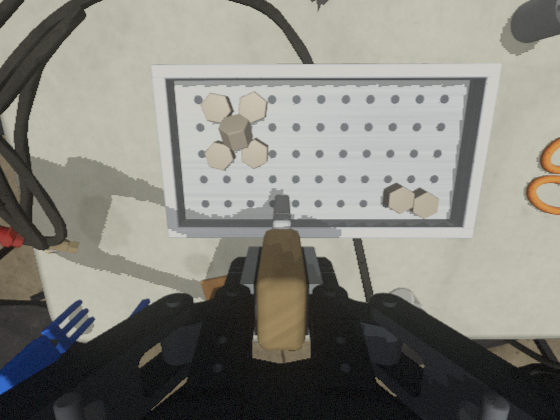

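View pics/w3H.png

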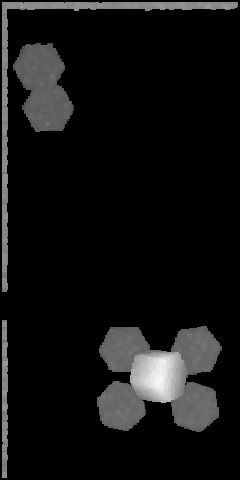

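The wrist view shows two pieces in the far third at (400,198) and (426,205), at tray y of -66 and -86. The other four and the top piece are unmoved at upper left. Next is the +38 column.

Call:
play_rows([
  [[1, 0, -0.03, -0.03, 0], [1, 0, -0.06, -0.06, 0], [1, 0, -0.075, -0.071, 0], [1, 0.02, -0.075, -0.071, 0], [1, 0.035, -0.075, -0.071, 0], [1, 0.035, -0.075, -0.071, 0]],
])

```text
clock: 11.3
position: [0.4589, -0.1333, 0.1638]
ee_rot: [0.465, 0.528, 0.475, -0.528]
contact_force: [-0.4, 0.0, -1.8]
width: 0.0169
```

```bash
python3 - <<'E'
from h import *
tip([37,108,0])
E
```

```text
t 11.3 tip tray x,y,z mm [ 37.3 106.4] 23.01 head -6.61 F [-0.39  0.02 -1.8 ] tilt [-0.0092  0.011 ]
shift mm [23.  -1.4  0.5] turn -0.11
```

Call:
play_rows([
  [[1, 0.005, -0.0015, 0, 0], [1, 0.013, -0.0015, 0, 0], [1, 0.02, -0.0015, 0, 0], [1, 0.022, -0.0015, 0, 0], [1, 0.0235, -0.0015, 0, 0], [1, 0.0243, -0.0015, 0, 0], [1, 0.0243, -0.0015, 0, 0]],
])

```text
clock: 12.0
position: [0.4572, -0.1328, 0.1397]
ee_rot: [0.465, 0.528, 0.475, -0.528]
contact_force: [-0.8, 1.2, 0.1]
width: 0.017
```

```bash
python3 - <<'E'
from h import *
tip([37,78,-2.3])
E
```

```text
t 12.0 tip tray x,y,z mm [ 37.5 108.2] -1.07 head -6.61 F [-0.78  1.17  0.09] tilt [-0.0092  0.0109]
shift mm [ 0.9 30.2  0.4] turn -0.11
```

Call:
play_rows([
  [[1, 0.0007, 0, 0, 0], [1, 0.0007, 0.008, 0, 0], [1, 0.0006, 0.016, 0, 0], [1, 0.0005, 0.024, 0, 0], [1, 0.0005, 0.03, 0, 0]],
])

```text
clock: 12.5
position: [0.4878, -0.1364, 0.1389]
ee_rot: [0.465, 0.528, 0.476, -0.528]
contact_force: [-2.5, 0.7, 3.6]
width: 0.0174
```

```bash
python3 - <<'E'
from h import *
tip([37,50,-1.9])
look('w4')
E
```

```text
t 12.5 tip tray x,y,z mm [37.4 77.4] -1.86 head -6.59 F [-2.53  0.71  3.61] tilt [-0.0096  0.011 ]
shift mm [-0.3 27.4  0.4] turn -0.09
```

View pics/w4.png

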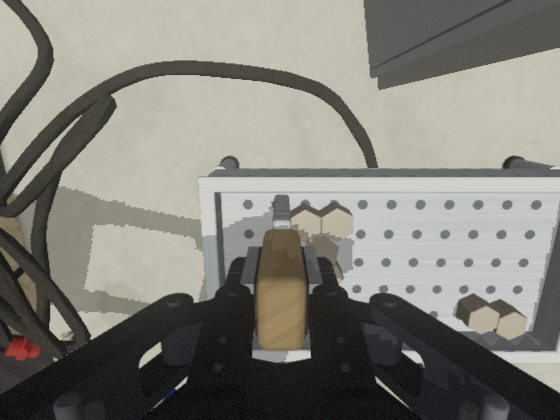

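The two pieces at (306,220) and (336,222) are moving ahead of the rake. I'll press a little lighter and go on.

Call:
play_rows([
  [[1, -0.0005, 0.008, 0, 0], [1, -0.0007, 0.017, 0, 0], [1, -0.0008, 0.027, 0, 0]],
])

```text
clock: 12.85
position: [0.5167, -0.1399, 0.1395]
ee_rot: [0.466, 0.528, 0.475, -0.527]
contact_force: [-1.4, 0.2, 1.5]
width: 0.0168
```

```bash
python3 - <<'E'
from h import *
tip([37,25,-1.4])
look('w5')
E
```

```text
t 12.85 tip tray x,y,z mm [37.2 48.1] -1.33 head -6.6 F [-1.43  0.22  1.52] tilt [-0.0075  0.0106]
shift mm [-0.1 23.1  0.2] turn -0.1
```

View pics/w5.png

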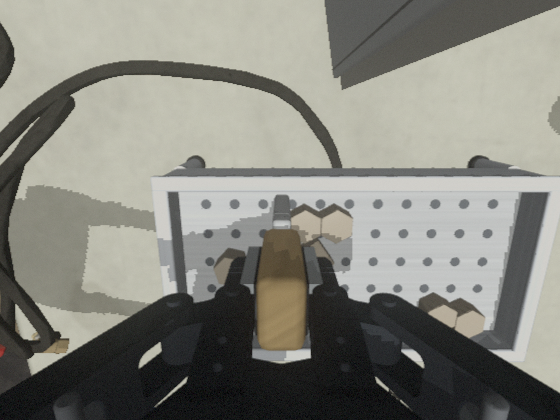

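Call:
play_rows([
  [[1, -0.0002, 0.006, 0, 0], [1, -0.0002, 0.012, 0, 0], [1, -0.0002, 0.018, 0, 0], [1, -0.002, 0.012, 0, 0], [1, -0.02, 0.01, 0, 0], [1, -0.05, 0.01, 0, 0], [1, -0.065, 0.01, 0.03, 0], [1, -0.065, 0.01, 0.06, 0], [1, -0.065, 0.01, 0.08, 0], [1, -0.065, 0.01, 0.08, 0]],
])

```text
clock: 13.9
position: [0.5197, -0.2242, 0.2039]
ee_rot: [0.467, 0.53, 0.473, -0.528]
contact_force: [0.7, 0.5, -1.3]
width: 0.0171
```

```bash
python3 - <<'E'
from h import *
tip([37,25,-1.4])
look('w6')
E
```

```text
t 13.9 tip tray x,y,z mm [-46.3  35.3] 63.1 head -6.76 F [ 0.66  0.54 -1.28] tilt [-0.0036  0.0081]
shift mm [ 65.1  10.2 -82.9] turn -0.26
```

View pics/w6.png

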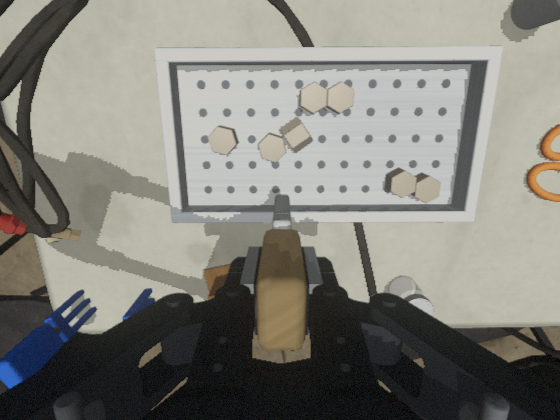

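View pics/w6H.png

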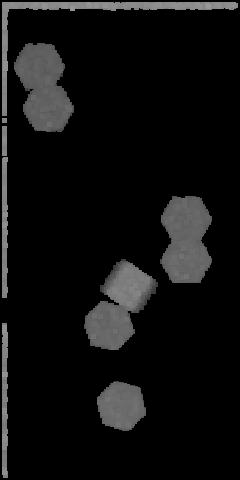

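The wrist view shows two pieces far at (403,183) and (427,188), and two in the middle at (313,97) and (340,97). One is near at (223,140), one at (272,148) is only just in the near third, and piece 7 lies tilted at (296,134). I'll check piece 7's height.

```bash
python3 - <<'E'
from h import *
s=manip.get_state(); C=cam('wrist',s); H=pieces('w6',A=C)
print(((H[255:320:5,96:160:5]-.0641)*1000).round(0).astype(int))
for n,r,c in (('m1',218,186),('m2',262,186),('n',405,122),('e',326,108)): print(n,c/2-60,r/2-120,((np.median(H[r-6:r+7,c-6:c+7])-.065)*1000).round(1))
tip([0,-2,20])
E
```

```text
[[-64 -64 -64 -64 -64 -64 -64 -64 -64 -64 -64 -64 -64]
 [-64 -64 -64 -64 -64 -64  13 -64 -64 -64 -64 -64 -64]
 [-64 -64 -64 -64 -64  14  17  20  19 -64 -64 -64 -64]
 [-64 -64 -64 -64 -64  16  20  22  21  20 -64 -64 -64]
 [-64 -64 -64 -64  16  19  22  21  22  21  21  19 -64]
 [-64 -64 -64  14  19  21  21  22  22  21  22  21  17]
 [-64 -64 -64  18  19  21  21  21  21  22  21  20  17]
 [-64 -64  15  19  22  22  22  21  22  21  21  18  14]
 [-64 -64 -64  21  21  22  22  21  21  22  18  16 -64]
 [-64 -64 -64 -64  20  21  22  21  21  22  17  13 -64]
 [-64  18  18  18  18  16  21  22  21  19  15 -64 -64]
 [ 17  19  18  19  20  19  19  17  19  16 -64 -64 -64]
 [ 20  19  19  18  19  19  19  18 -64 -64 -64 -64 -64]]
m1 33.0 -11.0 17.5
m2 33.0 11.0 18.0
n 1.0 82.5 18.5
e -6.0 43.0 17.8
t 13.95 tip tray x,y,z mm [-44.5  35.6] 62.9 head -6.73 F [-0.84 -0.3  -1.84] tilt [-0.0041  0.0102]
shift mm [ 43.1  37.6 -44.3] turn -0.23
```

Piece 7 lies flat on its side, with its top at 21 mm. I'll nudge it and the marginal piece back towards the near end with a short reverse stroke.

Call:
play_rows([
  [[1, 0, 0.02, -0.02, 0], [1, 0, 0.036, -0.042, 0], [1, 0.01, 0.0385, -0.0445, 0], [1, 0.03, 0.0385, -0.0445, 0], [1, 0.048, 0.0385, -0.0445, 0], [1, 0.055, 0.0385, -0.0445, 0], [1, 0.055, 0.0385, -0.0445, 0]],
])

```text
clock: 14.65
position: [0.5616, -0.1813, 0.1476]
ee_rot: [0.465, 0.529, 0.475, -0.528]
contact_force: [0.1, 0.8, -2.0]
width: 0.0173
```

```bash
python3 - <<'E'
from h import *
tip([0,-2,-1])
tip([0,30,-1])
E
```

```text
t 14.65 tip tray x,y,z mm [ 1.2 -1.2] 6.8 head -6.7 F [ 0.12  0.79 -1.98] tilt [-0.0071  0.0117]
shift mm [7.8 0.8 1.3] turn -0.2
t 14.65 tip tray x,y,z mm [ 1.2 -1.2] 6.8 head -6.7 F [ 0.12  0.79 -1.98] tilt [-0.0071  0.0117]
shift mm [  8.  -31.2   1.4] turn -0.2
```

Call:
play_rows([
  [[1, 0.004, 0, 0.001, 0], [1, 0.007, 0, 0.001, 0], [1, 0.0078, 0, 0.001, 0], [1, 0.0078, 0, 0.001, 0]],
])

```text
clock: 15.05
position: [0.5615, -0.1824, 0.14]
ee_rot: [0.465, 0.529, 0.474, -0.527]
contact_force: [-1.0, 0.5, -0.7]
width: 0.0171
```

```bash
python3 - <<'E'
from h import *
tip([0,34,-1])
E
```

```text
t 15.05 tip tray x,y,z mm [ 0.1 -1.3] -0.78 head -6.71 F [-1.04  0.48 -0.7 ] tilt [-0.0067  0.0115]
shift mm [  0.5 -35.3   0.3] turn -0.21
```

Call:
play_rows([
  [[1, 0.0003, -0.006, 0, 0], [1, 0.0003, -0.013, 0, 0], [1, 0.0004, -0.02, 0, 0], [1, 0.0005, -0.027, 0, 0], [1, 0.0005, -0.035, 0, 0]],
])

```text
clock: 15.55
position: [0.5262, -0.1782, 0.14]
ee_rot: [0.465, 0.529, 0.474, -0.527]
contact_force: [0.4, 0.0, -0.6]
width: 0.0171
```

```bash
python3 - <<'E'
from h import *
tip([0,34,-1])
look('w7')
E
```

```text
t 15.55 tip tray x,y,z mm [ 0.3 34.2] -0.79 head -6.72 F [ 0.37  0.02 -0.57] tilt [-0.0062  0.0113]
shift mm [0.2 0.2 0.3] turn -0.22
```

View pics/w7.png

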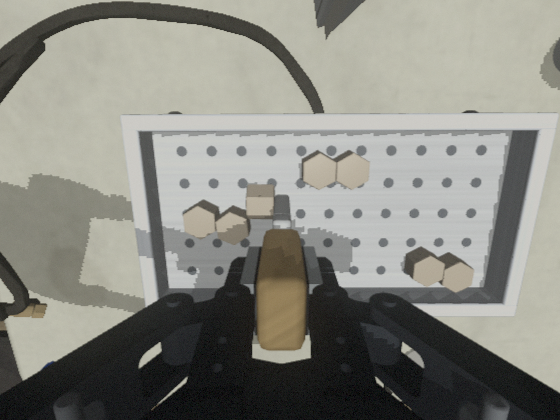

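The near third now holds three pieces at about (200,219), (233,222) and (260,200). I'll lift and check.

Call:
play_rows([
  [[1, -0.001, 0.004, 0, 0], [1, -0.02, 0.006, 0, 0], [1, -0.05, 0.006, 0, 0], [1, -0.075, 0.006, 0, 0], [1, -0.085, 0.006, 0.04, 0], [1, -0.085, 0.006, 0.07, 0], [1, -0.085, 0.006, 0.07, 0]],
])

```text
clock: 16.3
position: [0.5233, -0.2529, 0.2245]
ee_rot: [0.465, 0.529, 0.473, -0.529]
contact_force: [0.4, 0.3, -2.1]
width: 0.0173
```

```bash
python3 - <<'E'
from h import *
look('w8'); mv([.4462,-.3556,.22],6.44)
s=manip.get_state(); H=pieces('w8',A=cam('wrist',s))
k,l,st,ce=cv2.connectedComponentsWithStats((H>.077).astype(np.uint8))
for i in range(1,k):
    if st[i,4]>200: print(st[i,:4],st[i,4],(ce[i]/2-[60,120]).round(1), (np.percentile(H[l==i],95)-.065).round(4))
E
```

```text
t 16.35 pos [ 0.5231 -0.2505  0.224 ] head -6.86 w 0.017 F [-0.37 -0.68 -0.37]
shift [  3.4 -63.7 113.5] turn -13.29979129022459
[  2   2 236 476] 6879 [-39.5 -35. ] 0.0231
[19 44 59 89] 3569 [-35.8 -75.7] 0.0174
[166 198  52  87] 3547 [35.4  0.6] 0.0184
[ 90 321  84 124] 5409 [ 4.6 69.8] 0.0212
```

View pics/w8.png

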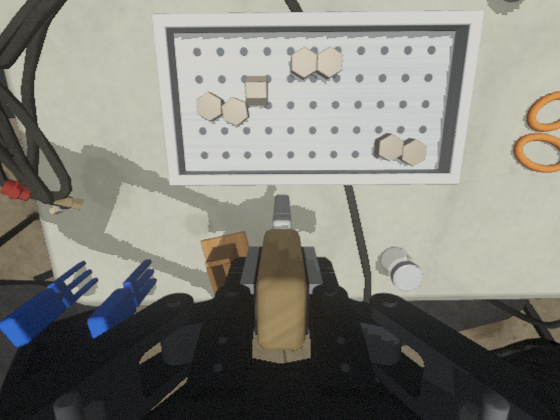

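View pics/w8H.png

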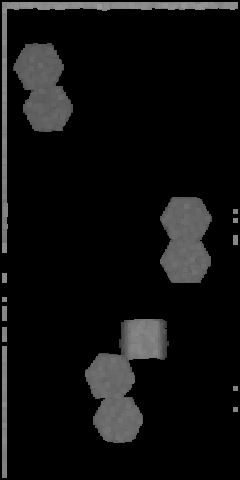

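All seven lie in one layer, at tray y of -87 and -66, -10 and +11, and 49.5, 68 and 89 mm. Now I'll take the rake back over the stand.

Call:
play_rows([
  [[1, 0, -0.02, 0.035, -5], [1, 0, -0.04, 0.07, -10], [1, 0.003, -0.06, 0.105, -13.3], [1, 0.003, -0.0637, 0.1135, -13.3], [1, 0.003, -0.0637, 0.1135, -13.3], [1, 0.003, -0.0637, 0.1135, -13.3]],
])

```text
clock: 16.95
position: [0.4469, -0.3543, 0.2203]
ee_rot: [0.522, 0.473, 0.532, -0.469]
contact_force: [-0.2, 0.3, -0.9]
width: 0.0171
```

```bash
python3 - <<'E'
from h import *
mv([.4462,-.3556,.135],6.44); print(pose(manip.get_state())[0][:2,0])
E
```

```text
t 16.95 pos [ 0.4469 -0.3543  0.2203] head 6.44 w 0.0171 F [-0.16  0.32 -0.92]
shift [85.2 -0.3  2.4] turn -0.0030926229361227797
[-0.00781178  0.01346851]
```

Call:
play_rows([
  [[1, 0.03, 0, 0.0024, 0], [1, 0.06, 0, 0.0024, 0], [1, 0.08, 0, 0.0024, 0], [1, 0.085, 0, 0.0024, 0], [1, 0.085, 0, 0.0024, 0]],
])

```text
clock: 17.45
position: [0.4472, -0.3542, 0.1348]
ee_rot: [0.522, 0.473, 0.533, -0.469]
contact_force: [0.5, -0.5, -0.4]
width: 0.0172
```

```bash
python3 - <<'E'
from h import *
mv([.4462,-.3556,.083],6.44); s=manip.get_state(); Rt,t=pose(s); print('tip',t+Rt[:,0]*.0758)
im,d=save('scene','sc9'); save('top','top9')
cv2.imwrite('pics/sc9z.png',cv2.resize(im[130:250,280:420][:,:,::-1],None,fx=5,fy=5,interpolation=2))
E
```

```text
t 17.45 pos [ 0.4472 -0.3542  0.1348] head 6.53 w 0.0172 F [ 0.52 -0.5  -0.36]
shift [51.8 -0.8  2.1] turn 0.08663159042671964
tip [ 0.44652424 -0.3530352   0.0590243 ]
```

View pics/sc9z.png

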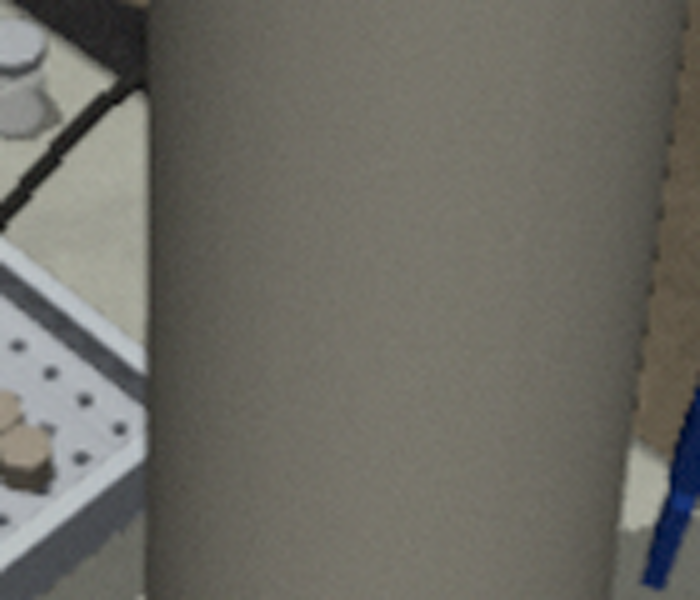

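The scene view is blocked by the forearm, so I rely on the recorded grasp pose: the offset is about 1 mm in a ±3 mm slot. I'll descend in parts, watching the force.

Call:
play_rows([
  [[1, 0, -0.0008, 0.0024, 0], [1, 0.005, -0.0008, 0.0024, 0], [1, 0.012, -0.0008, 0.0024, 0], [1, 0.018, -0.0008, 0.0024, 0], [1, 0.02, -0.0008, 0.0024, 0]],
])

```text
clock: 18.05
position: [0.4465, -0.3573, 0.1153]
ee_rot: [0.522, 0.473, 0.533, -0.469]
contact_force: [-0.4, 0.7, 0.1]
width: 0.0167
```

```bash
python3 - <<'E'
from h import *
mv([.4462,-.3556,.0825],6.44)
E
```

```text
t 18.05 pos [ 0.4465 -0.3573  0.1153] head 6.48 w 0.0167 F [-0.37  0.67  0.12]
shift [32.8  0.1 -1.3] turn 0.040744463761569705
```

Call:
play_rows([
  [[1, 0.01, 0, -0.001, 0], [1, 0.02, 0, -0.001, 0], [1, 0.028, 0, -0.001, 0], [1, 0.032, 0, -0.001, 0], [1, 0.0325, 0, -0.001, 0]],
])

```text
clock: 18.55
position: [0.446, -0.3557, 0.0823]
ee_rot: [0.522, 0.473, 0.533, -0.469]
contact_force: [-0.0, 0.7, -0.6]
width: 0.017
```

```bash
python3 - <<'E'
from h import *
mv([.4462,-.3556,.0820],6.44)
E
```

```text
t 18.55 pos [ 0.446  -0.3557  0.0823] head 6.49 w 0.017 F [-0.    0.68 -0.62]
shift [ 0.3  0.2 -0.1] turn 0.04512833266511507
```

The rake is seated to within 0.5 mm of its original height. I'll open and let go.

Call:
play_rows([
  [[0.8, 0, 0, 0, 0], [0.5, 0, 0, 0, 0], [0, 0, 0, 0, 0], [0, 0, 0, 0, 0], [0, 0, 0, 0, 0], [0, 0, 0, 0, 0], [0, 0, 0, 0, 0]],
])

```text
clock: 19.25
position: [0.4461, -0.3557, 0.0823]
ee_rot: [0.522, 0.473, 0.533, -0.469]
contact_force: [0.3, -0.8, 0.4]
width: 0.0853
```

Call:
play_rows([
  [[0, -0.01, 0, 0, 0], [0, -0.04, 0, 0, 0], [0, -0.08, 0, 0, 0], [0, -0.12, 0, 0, 0], [0, -0.16, 0, 0, 0], [0, -0.19, 0, -0.02, 0], [0, -0.19, 0, -0.05, 0], [0, -0.19, 0, -0.05, 0]],
])

```text
clock: 20.05
position: [0.4416, -0.306, 0.2756]
ee_rot: [0.523, 0.473, 0.533, -0.468]
contact_force: [-0.9, 0.2, -0.1]
width: 0.0853
```

```bash
python3 - <<'E'
from h import *
s=manip.get_state();print(s['position'],s['width'],s['clock']); C=cam('wrist',s); im,d=save('wrist','w10'); P=cloud(d,*C)
hsv=cv2.cvtColor(im,cv2.COLOR_RGB2HSV); X,Y,Z=P[...,0],P[...,1],P[...,2]
near=(X>.38)&(X<.52)&(Y<-.29)&(Y>-.41)&(hsv[...,1]>80)
for a,b in((.118,.14),(.045,.054),(.002,.009)):
    m=near&(Z>a)&(Z<b); r=cv2.minAreaRect((P[m][:,:2]*1000).astype(np.float32)); print(a,m.sum(),np.round(r[0],1),np.round(r[1],1),round(r[2],1),Z[m].mean())
look('w11')
E
```

```text
[ 0.44164874 -0.30595206  0.27562915] 0.08529527741931937 20.05
0.118 518 [ 445.6 -355.5] [17.7 29.7] 6.8 0.12507666687404276
0.045 422 [ 445.8 -355.6] [27.5 57.7] 6.0 0.04962508278503448
0.002 1215 [ 445.9 -355.7] [54.9 77.8] 5.8 0.004928030837972783
```

View pics/w10.png

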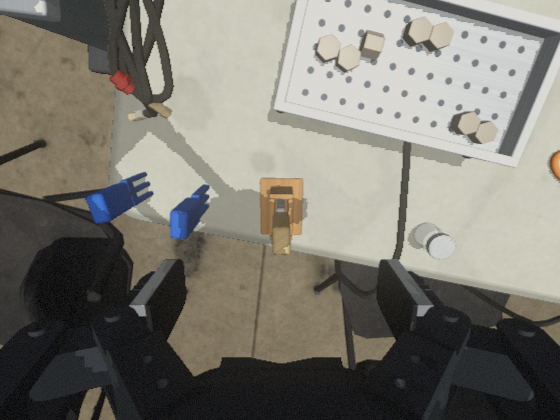

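The wrist view shows the rake upright in its stand at (282,210). Its grip top is at (445.6,-355.5) mm, centred on the stand, at z=125 mm. The pieces are spread 3/2/2 and the jar is in place at (435,242). I'm handing the job in.

```bash
python3 -c "
from rig import manip
print(manip.sign_off())"
```

```text
the job is handed in; nothing more can be done
None
```

I raked the heap out over the bed and stood the rake back in its stand. The job is handed in at about 20 s on the clock, and the sign-off gave no verdict.

**Raking:** I drew one column of two pieces to the far third and a second column of two to the middle third. A short reverse stroke then moved a piece near the 40 mm limit, and piece 7, back towards the near end. The first stroke held about 2–5 N on the bed from the near end well into the far half. In the reverse stroke the force was near the sensor noise, about 0.5 N. The highest reading was about 5 N; readings came only every few tenths of a second.

**Last checks:**
- **Pieces:** all 7 lie in one layer. Their positions along the tray are -87 and -66 mm (far), -10 and +11 mm (middle), and 49.5, 68 and 89 mm (near). Piece 7 lies on its side with its top 21 mm above the bed, so its centre should be well under the limit.
- **Rake:** the top of its grip is within about 0.5 mm of the stand's middle and at its original height. The gripper is open and clear of it.
- **Bystanders:** the jar looks unmoved in the last picture. I did not measure the jar or the bottle at the end, but the arm stayed away from both.

**Not seen:** the top and scene cameras were blocked by the arm at the moments I tried them. I checked the pieces by wrist camera and put the rake back by its recorded grasp pose.

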